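Clear the cover of a relay unit and hold it open for probing

ROBOT

A 6-joint arm with a two-finger parallel gripper is mounted at the origin on the work surface. World frame = base frame: x ahead of the robot, y to its left, z up, the work surface at z = 0. Lengths are in m, angles in rad, forces in N, time in s.
With the tool pointing down it reaches from about 0.35 to 1 m from the base axis. Payload 7.1 kg.
Tool frame: the origin (TCP) lies between the finger pads, 19 mm behind the fingertips; this is the grasp point; z points along the fingers, y is the line along which they close (so a half turn about z gives the same grasp; the last joint's range is limited). The gripper opens to 85 mm and grips with 20 to 120 N. Pads are 22 mm wide; open, the fingers measure 114 mm over their backs; the gripper's body (76 mm by 85 mm) begins 54 mm behind the grasp point. The pads swing forward as they close: fully open they stand 13 mm farther back than shut.
Start: joints at [1.197, 0.423, 1.63, -0, 1.089, -0.019], TCP at [0.217, 0.586, 0.25] pointing down, gripper open.
Joint ranges: [-3, 3], [-0.9, 2.11], [0.09, 2.58], [-1.31, 4.45], [0.11, 2.69], [-2.54, 2.54]. Speed limits (rad/s): [2.39, 2.39, 3.01, 3.14, 3.14, 3.14].

INTERFACE

Orientations are given as a rotation vector (axis times angle).
In Python, from rig import manip gives the robot as it stands. Calls block until the motion is done:
- manip.move_to(position, orientation): joint-space move of the TCP to a pose.
- manip.servo_line(position, orientation=None, rate=0.15): straight line of the TCP; orientation=None keeps the orientation; rate is the mean speed in m/s.
- manip.set_joints(angles): joint-space move.
- manip.command_gripper(opening, f_grip=None): finger opening in m; f_grip is the grip in N (None keeps the last); returns when the fingers have stopped.
- manip.hold(seconds).
- manip.solve_ik(position, orientation): joint angles nearest the present ones, or None.
- manip.camera(name): name is "scene" or "top"; returns a dict with "image" (400x640x3 uint8, red, green, blue), "fx", "fy", "cx", "cy" (pixels), "cam_to_world" (4x4, takes a point from camera to world coordinates). Camera axes: x right, y down, z forward; pixel columns grow to the right and rows downward; lengths in m; the calibration is good to about 2 mm. A picture is of the moment at which its call begins. There is no depth.
A pose or a line that the arm cannot do raises manip.IKError and nothing moves.
- manip.sign_off(): hands the job in; it is judged then, once.
Trained networks look in the newest picture that a camera, given by its name, has taken for a name from the list of things; names that differ only in an ending like _2 or _b are one class to them, and where a whole thing is asked for, a point or a joint stands for the part that bears it (a point fixed in the world has none). Each returns a list of dicts, best first, with "p" (0 to 1); they miss things now and then, are a little off and sometimes report something else, mostly with a low value. They report only what shows in the picture. A call takes as long as a camera call.
- manip.search_frame(camera, thing): "rect" ([left, top, right, bottom] in pixels, round what is visible of it).
- manip.regions_of(camera, thing): "pixels" (400x640 bool, what is visible of it) and "rect" ([left, top, right, bottom] in pixels, round what is visible of it).
Readings, each from a call of its own:
- manip.read_time(): time.
- manip.read_joint_positions(): joint angles.
- manip.read_joint_vel(): joint speeds.
- manip.read_tau(): joint torques, N m.
- manip.read_position(): TCP position.
- manip.read_ee_rot(): TCP orientation.
- manip.read_contact_force(): force on the tool from outside, world axes, zero at the start.
- manip.read_torque(): the same for the moment, N m.
- manip.read_width(): finger opening in m.
- manip.read_grip_force(): force on a finger pad.
Only numpy, scipy, OpenCV 4.12 (cv2) and the standard library are available. Lean on these libraries where they do the work, as an engineer would, in place of code of your own. Each camera call takes 0.05 s, during which the arm holds its last target. There are 200 camera calls.

TASK

Three plug-in relays have been left standing on the closed cover of the black relay unit: stand them upright in the blue parts tray as a neat row, one in each compartment with the long side along the row, without dropping them. Then, with the cover clear, lift it by its handle and hold it 50 degrees open, give or take 5, so that I can probe inside; never let it swing past 60 degrees, where it comes off its lift-off hinges. It falls shut by itself, so finish while still holding it by the handle in the gripper, propped by nothing else, and do not disturb the spool, pliers, screwdriver and mug.

Things in the scene. Friction and masses are not known exactly. Their poses are not given: they have to be found in the camera images.
- case: black sheet-steel relay unit, fixed on the bench, 230 mm deep (its x) by 250 mm wide (its y), 92 mm tall without its cover; origin at the centre of its underside, x from front panel to back. It stands on the robot's left or right, the tray on the other side
- cover (a joint): flat dark cover of the unit, 228 mm deep, 250 mm wide, 5 mm thick, about 0.6 kg; its top is 97 mm above the bench when closed. Hinged along its back edge; opening in rad, 0 closed, grows as the front edge rises (50 degrees = 0.873). No spring or stay: from any angle below 60 degrees it falls shut when let go
- cover_hinge (a point): middle of the hinge axis, fixed on the case 114 mm behind its centre and 92 mm above the bench; its y axis is the hinge axis, its x axis points to the back
- cover_handle (a point): middle of the bow handle on the cover's front edge: round bar 10 mm thick, 110 mm long, parallel to the hinge, on a leg at each end, axis 32 mm above the cover's top. Moves with the cover: closed it is 214 mm in front of the hinge axis and 37 mm above it, 14 mm behind the front edge; z is the cover's normal. Gripped from above across the bar, the bar turns between the pads as the cover opens
- relay_1: plug-in relay, orange housing on a black base with brass pins: 28 mm along its x, 22 mm along its y, 42 mm tall, of which the lowest 6 mm are the pins (24 by 18 mm) it stands on; about 45 g. Origin at the centre of its underside. Starts standing on the cover. All three are alike, any relay may go in any compartment
- relay_2: plug-in relay, orange housing on a black base with brass pins: 28 mm along its x, 22 mm along its y, 42 mm tall, of which the lowest 6 mm are the pins (24 by 18 mm) it stands on; about 45 g. Origin at the centre of its underside. Starts standing on the cover. All three are alike, any relay may go in any compartment
- relay_3: plug-in relay, orange housing on a black base with brass pins: 28 mm along its x, 22 mm along its y, 42 mm tall, of which the lowest 6 mm are the pins (24 by 18 mm) it stands on; about 45 g. Origin at the centre of its underside. Starts standing on the cover. All three are alike, any relay may go in any compartment
- tray: blue plastic parts tray, fixed on the bench, 132 mm along its x, floor 3 mm thick, rim 13 mm above the bench; a row of three compartments along its x, and beside them at its +y side a narrow 22 mm trough holding the cover's screws. Origin on the bench below the middle compartment's centre
- slot_1 (a point): centre of the floor of a compartment of the tray, 3 mm above the bench: 40 mm along the tray's x, 34 mm along its y, 10 mm deep; compartments are 43 mm apart
- slot_2 (a point): centre of the floor of a compartment of the tray, 3 mm above the bench: 40 mm along the tray's x, 34 mm along its y, 10 mm deep; compartments are 43 mm apart
- slot_3 (a point): centre of the floor of a compartment of the tray, 3 mm above the bench: 40 mm along the tray's x, 34 mm along its y, 10 mm deep; compartments are 43 mm apart
- spool: bystander: green and silver solder spool, 56 mm wide, 48 mm tall, standing loose; origin at its underside
- pliers: bystander: long-nose pliers with green handles, 150 mm long, lying loose; origin under its middle
- screwdriver: bystander: orange-handled screwdriver lying loose, along its x
- mug: bystander: red mug, 76 mm wide, 85 mm tall, standing loose; origin at its underside

How it is judged:
By the outcome, as a careful person would: the job done as asked, in the order asked, and still so for the second after the job is handed in, while the arm keeps its last pose, push and grip.
It also fails if it takes over 72 s, if anything falls off the work surface, if the arm or the gripper's body presses on something with over 40 N, if the wrist force passes 120 N, or if a joint passes its speed limit or range.

## Working session

There is one attempt and no reset: what is moved stays moved. The work goes in short steps, each a Python script; the robot and the scene stay as the last script left them, time stands still between calls to the robot, and variables do not carry over. Pictures are saved under pics/ and viewed, at most 10 in all, crops included, and the job is handed in when it is done.

```bash
ls; mkdir -p pics
python3 - <<'E'
from rig import manip
import cv2,numpy as np
for c in ["scene","top"]:
    d=manip.camera(c); cv2.imwrite(f"pics/{c}0.png",d["image"][:,:,::-1])
    print(c,d["fx"],d["fy"],d["cx"],d["cy"],np.round(d["cam_to_world"],4).tolist())
    for t in ["relay_1","tray","cover","cover_handle","case","spool","pliers","screwdriver","mug","slot_1"]:
        print(t,[(round(r["p"],2),np.round(r["rect"]).tolist()) for r in manip.search_frame(c,t)][:5])
print(manip.read_time(),manip.read_ee_rot(),manip.read_width())
E
```

```text
pics
rig.py
scene 438.13008255560396 438.13008255560396 315.92614292511036 197.23361477242625 [[0.4452, 0.5207, -0.7285, 1.4496], [0.8954, -0.2614, 0.3604, -0.4258], [-0.0027, -0.8127, -0.5826, 0.7936], [0.0, 0.0, 0.0, 1.0]]
relay_1 [(0.66, [255.0, 192.0, 272.0, 209.0]), (0.5, [286.0, 186.0, 303.0, 206.0]), (0.45, [234.0, 211.0, 247.0, 228.0])]
tray [(0.97, [349.0, 189.0, 388.0, 214.0]), (0.2, [304.0, 245.0, 346.0, 291.0])]
cover [(0.58, [198.0, 173.0, 320.0, 251.0]), (0.38, [384.0, 233.0, 407.0, 263.0])]
cover_handle [(0.79, [197.0, 170.0, 322.0, 252.0])]
case [(0.98, [199.0, 173.0, 326.0, 273.0])]
spool [(0.96, [384.0, 234.0, 406.0, 265.0]), (0.56, [198.0, 169.0, 319.0, 253.0])]
pliers [(0.67, [121.0, 242.0, 147.0, 276.0])]
screwdriver [(0.66, [388.0, 152.0, 422.0, 171.0])]
mug [(0.71, [306.0, 244.0, 346.0, 292.0])]
slot_1 [(0.73, [354.0, 189.0, 390.0, 216.0])]
top 448.4339146521882 448.4339146521882 312.8179537958454 202.84077478916794 [[-0.0247, -0.9948, 0.0989, 0.4608], [-0.9993, 0.0272, 0.0239, -0.0195], [-0.0265, -0.0982, -0.9948, 1.3681], [0.0, 0.0, 0.0, 1.0]]
relay_1 [(0.66, [363.0, 203.0, 371.0, 214.0]), (0.64, [239.0, 196.0, 262.0, 240.0]), (0.5, [386.0, 188.0, 399.0, 201.0]), (0.5, [333.0, 198.0, 345.0, 209.0])]
tray [(0.75, [239.0, 195.0, 265.0, 237.0])]
cover [(0.68, [320.0, 168.0, 422.0, 258.0])]
cover_handle [(0.85, [317.0, 166.0, 422.0, 262.0]), (0.27, [239.0, 194.0, 264.0, 238.0])]
case [(0.57, [321.0, 166.0, 422.0, 261.0]), (0.15, [241.0, 195.0, 266.0, 236.0])]
spool [(0.9, [265.0, 132.0, 284.0, 157.0])]
pliers [(0.83, [468.0, 206.0, 490.0, 254.0])]
screwdriver [(0.79, [169.0, 225.0, 188.0, 291.0])]
mug [(0.73, [322.0, 124.0, 364.0, 154.0])]
slot_1 [(0.69, [239.0, 198.0, 260.0, 240.0]), (0.62, [262.0, 130.0, 282.0, 156.0])]
1.1 [-5.54457983e-01 -3.09224313e+00 -2.33926703e-05] 0.08546305015341105
```

Run:
```python
import cv2
t=cv2.imread("pics/top0.png")[110:310,160:500]; s=cv2.imread("pics/scene0.png")[140:300,110:430]
cv2.imwrite("pics/t1.png",cv2.resize(t,(799,470),interpolation=cv2.INTER_CUBIC))
cv2.imwrite("pics/s1.png",cv2.resize(s,(800,400),interpolation=cv2.INTER_CUBIC))
```

```text
(no output)
```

View pics/t1.png

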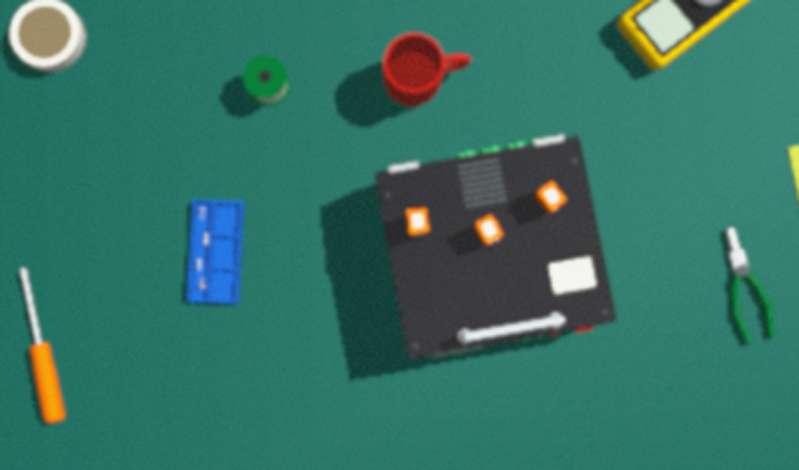

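View pics/s1.png

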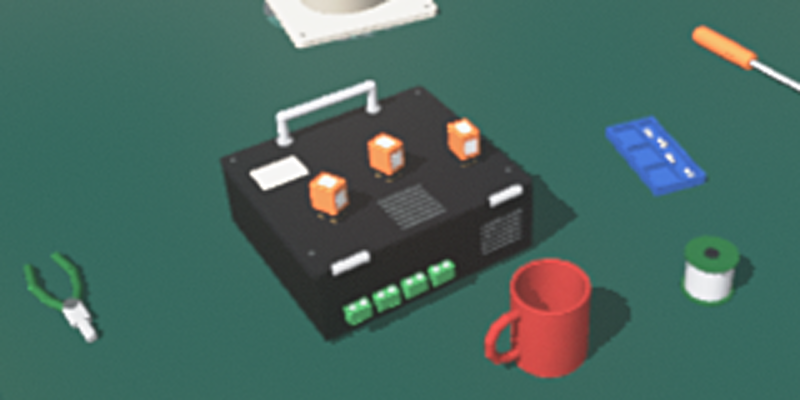

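Top view: the case is on the robot's right, with its handle at px (357–398, 253–246). The three relays stand at px (338,204), (367,207) and (394,193), and the tray is at px (240–263, 195–239) with its screw trough on the image left (+y). The scene view agrees. Next I'll fit silhouettes in both views, leaving the heights free.

```bash
cat > vis.py <<'E'
import numpy as np, cv2
from scipy.optimize import minimize
S=6
def proj(d,P):
    T=np.linalg.inv(d["cam_to_world"]); q=P@T[:3,:3].T+T[:3,3]
    return np.c_[d["fx"]*q[:,0]/q[:,2]+d["cx"], d["fy"]*q[:,1]/q[:,2]+d["cy"]]
def box(x0,x1,y0,y1,z0,z1): return np.array([[x,y,z] for x in(x0,x1) for y in(y0,y1) for z in(z0,z1)],float)
def pose(B,x,y,yaw,z=0):
    c,s=np.cos(yaw),np.sin(yaw); return B@np.array([[c,s,0],[-s,c,0],[0,0,1]])+[x,y,z]
def render(d,hulls,roi):
    l,t,r,b=roi; im=np.zeros(((b-t)*S,(r-l)*S),np.uint8)
    for h in hulls:
        p=(proj(d,h)-[l,t]+.5)*S-.5
        cv2.fillConvexPoly(im,cv2.convexHull(np.round(p*16).astype(np.int32)),255,shift=4)
    return cv2.GaussianBlur(cv2.resize(im,(r-l,b-t),interpolation=cv2.INTER_AREA),(0,0),.6)/255.
def fit(cams,alpha,model,p0,steps,pad=6):
    """cams: dicts; alpha(img)->soft mask; model(p)->list of hulls"""
    rois=[];obs=[];w=[]
    for d in cams:
        q=np.vstack([proj(d,h) for h in model(p0)])
        l,t=np.maximum(np.floor(q.min(0))-pad-4,0).astype(int); r,b=np.ceil(q.max(0)).astype(int)+pad+4
        roi=(l,t,min(r,640),min(b,400)); rois.append(roi)
        obs.append(alpha(d["image"].astype(float))[t:roi[3],l:roi[2]])
        w.append(cv2.dilate((render(d,model(p0),roi)>.1).astype(np.uint8),np.ones((2*pad+1,)*2))>0)
    def cost(p): return sum((np.minimum(abs(render(d,model(p),r)-o),.7)**2*k).sum() for d,r,o,k in zip(cams,rois,obs,w))
    p=np.array(p0,float)
    for k in (1,.5,.2):
        sx=np.vstack([p]+[p+np.eye(len(p))[i]*steps[i]*k for i in range(len(p))])
        p=minimize(cost,p,method="Nelder-Mead",options=dict(initial_simplex=sx,maxiter=400,xatol=1e-5,fatol=1e-3)).x
    return p,cost(p),cost(np.array(p0))
def px2w(d,u,v,z):
    M=d["cam_to_world"]; r=M[:3,:3]@[(u-d["cx"])/d["fx"],(v-d["cy"])/d["fy"],1]; return M[:3,3]+r*(z-M[2,3])/r[2]
red=lambda i:np.clip((i[...,0]-70)/130,0,1)
blue=lambda i:np.clip((i[...,2]-i[...,0]-80)/60,0,1)   # tuned on print
notgreen=lambda i:np.clip(1-(i[...,1]-i[...,0])/35,0,1)
white=lambda i:np.clip((i.min(2)-70)/100,0,1)
relay=lambda p:[pose(box(-.014,.014,-.011,.011,p[4],p[3]),*p[:3])]
tray=lambda p:[pose(box(-.066,.066,-.020,.045,0,p[3]),*p[:3])]
def handle(p): # x,y,yaw,axis z
    x,y,a,z=p; return [pose(b,x,y,a) for b in(box(-.005,.005,-.055,.055,z-.005,z+.005),box(-.005,.005,-.055,-.045,z-.032,z),box(-.005,.005,.045,.055,z-.032,z))]
def case(p):
    x,y,a,z=p; c,s=np.cos(a),np.sin(a)
    return [pose(box(-.114,.115,-.125,.125,0,z),x,y,a)]+handle((x-.1*c,y-.1*s,a,z+.032))
E
cat > m.py <<'E'
from rig import manip
from vis import *
C=[manip.camera(c) for c in("top","scene")]; t=C[0]
for u,v in((250,215),(247,225),(230,215),(315,210),(350,220),(338,204),(380,249)): print(u,v,t["image"][v,u])
for u,v in((338,204),(367,207),(394.5,193)):
    g=px2w(t,u,v,.139); 
    best=min((fit(C,red,relay,[g[0],g[1],a,.139,.108],[.004,.004,.3,.004,.004]) for a in(-.8,0,.8,1.57)),key=lambda r:r[1]); print("relay",best)
g=px2w(t,250,217,.013)
print("tray",fit(C,blue,tray,[g[0],g[1]-.01,0,.013],[.005,.005,.1,.005]))
a,b=px2w(t,357,253,.129),px2w(t,398,246,.129); m=(a+b)/2; yaw=np.arctan2(*(a-b)[[1,0]])-np.pi/2
print("guess",m,yaw,np.linalg.norm(a-b))
print("handle",fit(C,white,handle,[m[0],m[1],yaw,.129],[.005,.005,.05,.005],pad=3))
print("case",fit(C,notgreen,case,[m[0]+.1*np.cos(yaw),m[1]+.1*np.sin(yaw),yaw,.097],[.005,.005,.05,.005]))
E
python3 m.py
```

```text
250 215 [ 34 106 214]
247 225 [ 35 103 201]
230 215 [ 35 116 101]
315 210 [14 64 55]
350 220 [57 58 60]
338 204 [245 244 239]
380 249 [229 233 235]
relay (array([ 0.58022455, -0.05768099,  0.11999986,  0.14076963,  0.10953975]), np.float64(6.743471172898909), np.float64(26.472126651333465))
relay (array([ 0.56801515, -0.14080239,  0.46231289,  0.14088234,  0.10972929]), np.float64(8.743507390193574), np.float64(35.50631047685346))
relay (array([ 0.60574029, -0.21542873,  0.64382598,  0.14111394,  0.1106099 ]), np.float64(25.30472071506407), np.float64(53.266115262905245))
tray (array([ 0.55842686,  0.19001178, -0.06401682,  0.01078938]), np.float64(89.6450567089581), np.float64(218.05445309496346))
guess [ 0.45066922 -0.16366755  0.129     ] 0.14381574982458334 0.11378679236659635
handle (array([ 0.45085959, -0.1630371 ,  0.13807189,  0.12912481]), np.float64(71.17739727028066), np.float64(73.81431580161477))
case (array([ 0.54808227, -0.1482222 ,  0.15254839,  0.09490205]), np.float64(500.92115340253736), np.float64(553.6697203587318))
```

```bash
cat > ov.py <<'E'
from vis import *
def ov(C,hulls,rois,name,k=6):
    out=[]
    for d,(l,t,r,b) in zip(C,rois):
        im=cv2.resize(d["image"][t:b,l:r,::-1],None,fx=k,fy=k,interpolation=cv2.INTER_CUBIC)
        for h in hulls:
            p=(proj(d,h)-[l,t]+.5)*k-.5
            for i in range(8):
                for j in(1,2,4):
                    if not i&j: cv2.line(im,*[tuple(int(v) for v in np.round(p[q]*16)) for q in(i,i|j)],(255,0,255),1,cv2.LINE_AA,4)
        out.append(im)
    w=max(o.shape[1] for o in out); im=np.vstack([cv2.copyMakeBorder(o,0,0,0,w-o.shape[1],0) for o in out]); print(im.shape); cv2.imwrite(name,im)
E
python3 - <<'E'
from rig import manip
from ov import *
C=[manip.camera(c) for c in("top","scene")]
R=[(.5802,-.0577,.12,.1408,.1095),(.5680,-.1408,.4623,.1409,.1097),(.6057,-.2154,.6438,.1411,.1106)]
H=sum([relay(p) for p in R],[])+handle((.4509,-.1630,.138,.1291))+case((.5481,-.1482,.1525,.0949))[:1]
ov(C,H,[(315,160,428,266),(195,165,328,275)],"pics/o1.png",k=2.75) if 0 else None
ov(C,H,[(315,160,428,266)],"pics/o1.png",k=5)
ov(C[1:],H,[(195,165,328,275)],"pics/o2.png",k=5)
H=tray((.5584,.19,-.064,.0108))
ov(C,H,[(230,185,275,250),(340,180,400,225)],"pics/o3.png",k=5)
E
```

```text
(530, 565, 3)
(550, 665, 3)
(550, 300, 3)
```

View pics/o1.png

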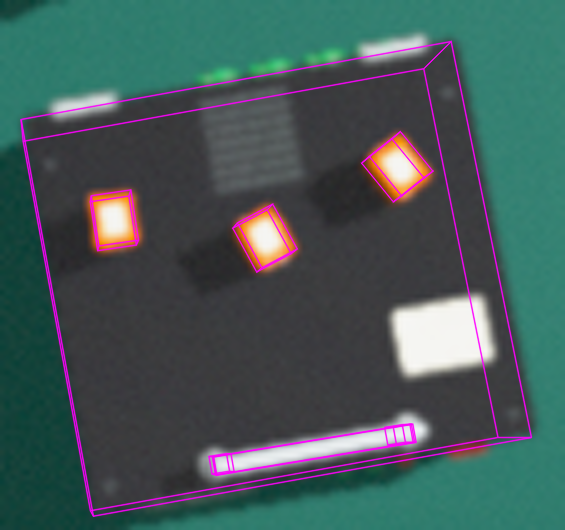

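View pics/o2.png

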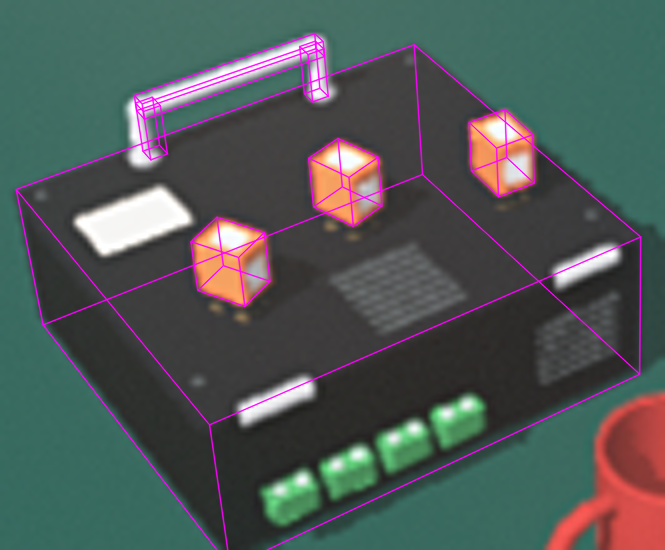

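View pics/o3.png

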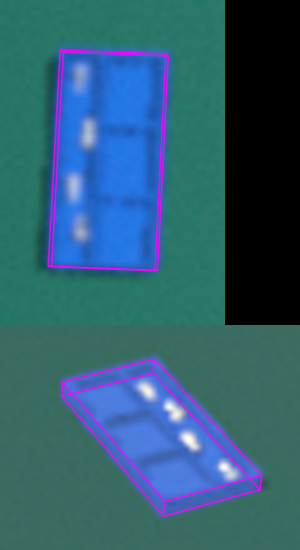

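Measurements hold up:

| Item | Measured | Expected |
|---|---|---|
| Relay tops | 141 mm | 139 mm |
| Handle axis | 129 mm | 129 mm |
| Tray rim | 11 mm | 13 mm |

The overlays sit on the outlines. The first relay is next.

```bash
cat > act.py <<'E'
from rig import manip
import numpy as np
from scipy.spatial.transform import Rotation as Ro
TR=(.5584,.190,-.064)
def ori(ang,xyz=None):
    """tool down, closing along direction ang (world); half turn chosen by nearest wrist joint"""
    c=[]
    for a in(ang,ang+np.pi):
        y=np.array([np.cos(a),np.sin(a),0]); z=np.array([0,0,-1.]); rv=Ro.from_matrix(np.c_[np.cross(y,z),y,z]).as_rotvec()
        q=manip.solve_ik(xyz,rv)
        if q is not None: c.append((abs(np.array(q)[5]),rv))
    return min(c,key=lambda t:t[0])[1]
def pick_place(x,y,yaw,k):
    P=np.array([x,y,.131]); up=[x,y,.215]
    o=ori(yaw+np.pi/2,up); manip.command_gripper(.05,25); manip.move_to(up,o); manip.servo_line(P,rate=.1)
    manip.command_gripper(.0,25); w=manip.read_width(); print("width",w,"grip",manip.read_grip_force(),"t",manip.read_time())
    if not .018<w<.026: return print("BAD GRASP")
    manip.servo_line(up,rate=.12)
    S=np.array([TR[0]+.043*k*np.cos(TR[2]),TR[1]+.043*k*np.sin(TR[2])])
    o=ori(TR[2]+np.pi/2,[*S,.15]); manip.move_to([*S,.15],o); manip.servo_line([*S,.045],rate=.1)
    f0=manip.read_contact_force()[2]; z=.045
    while z>.034:
        z-=.0015; manip.servo_line([*S,z],rate=.03); f=manip.read_contact_force()[2]-f0
        if f>2.5: break
    print("placed z",z,"f",f,"w",manip.read_width())
    manip.command_gripper(.036,25); manip.servo_line([*S,.14],rate=.15); print("t",manip.read_time())
E
python3 - <<'E'
from act import *
pick_place(.5802,-.0577,.12,0)
E
```

```text
width 0.021855963153622072 grip 27.252703607082367 t 5.7083
placed z 0.03599999999999999 f 18.068345014878368 w 0.021288136290822164
t 12.5583
```

```bash
sed -i 's/z-=.0015; /z-=.0015 if z>.0385 else .0006; /' act.py
cat > chk.py <<'E'
from rig import manip
from vis import *
import sys
from act import TR
C=[manip.camera(c) for c in("top","scene")]
def chk(ks):
    for k in ks:
        x,y=TR[0]+.043*k*np.cos(TR[2]),TR[1]+.043*k*np.sin(TR[2])
        p,c,_=fit(C,red,relay,[x,y,TR[2],.045,.015],[.004,.004,.15,.004,.004],pad=3)
        print("slot",k,np.round(p[:2]-[x,y],4),np.round(p[2:],3),round(c,1))
E
python3 - <<'E'
from chk import *; chk([0])
from act import *
pick_place(.5680,-.1408,.4623,1)
E
```

```text
slot 0 [0.0029 0.0014] [-0.022  0.045  0.013] 89.5
width 0.021430285121597795 grip 27.18639224767685 t 16.075
placed z 0.03689999999999999 f 8.298188406390665 w 0.021657626924078507
t 22.55
```

Run:
```python
from act import *
pick_place(.6057,-.2154,.6438,-1)
manip.command_gripper(.06)
manip.move_to([.45,-.163,.26],ori(.148,[.45,-.163,.26]))
print(manip.read_time(),manip.read_joint_positions())
from chk import *; from ov import ov
chk([-1,0,1])
ov(C,tray((.5584,.19,-.064,.0108)),[(220,175,420,265),(195,150,400,280)],"pics/o4.png",k=2.7)
```

```text
width 0.02171987125835378 grip 27.028152644634247 t 25.7667
placed z 0.03749999999999999 f 3.3474592366447755 w 0.02148072569626478
t 31.75
33.525 [-3.71129428e-01  1.94113038e-01  1.93587484e+00  3.18423440e-04
  1.01206662e+00 -5.20782609e-01]
slot -1 [0.0033 0.0009] [-0.001  0.046  0.012] 25.4
slot 0 [0.0045 0.0011] [0.013 0.046 0.011] 65.4
slot 1 [ 0.0035 -0.0004] [-0.015  0.048  0.015] 44.1
(594, 554, 3)
```

View pics/o4.png

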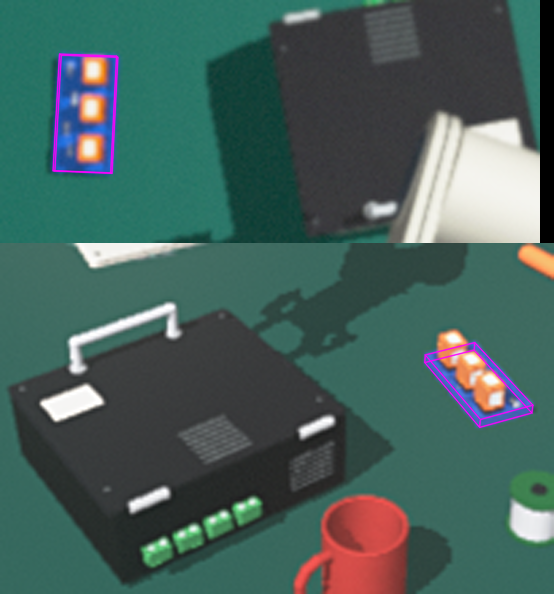

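The picture shows the three relays upright in the compartments, at scene crop px (452,347), (470,368) and (489,390). The cover is clear. Next is the handle.

Run:
```python
from act import *
yaw=.148; u=np.array([np.cos(yaw),np.sin(yaw)]); h=np.array([.4503,-.163])
o=ori(yaw,[*h,.26]); manip.command_gripper(.05,30)
manip.servo_line([*h,.129],orientation=o,rate=.12)
f0=manip.read_contact_force(); manip.command_gripper(0,30)
print(manip.read_width(),manip.read_grip_force(),f0,manip.read_contact_force()-f0,manip.read_torque(),manip.read_position(),manip.read_time())
for th in(10,25,40,50):
    t=np.radians(th); r=-(.214*np.cos(t)-.037*np.sin(t)); zz=.092+.214*np.sin(t)+.037*np.cos(t)
    p=[*(h+u*(.214+r)),zz]; print(th,np.round(p,3),np.round(manip.solve_ik(p,o),2))
```

```text
0.008520236520559466 29.28603708744049 [-0.54157441  0.53287656 -0.46066074] [-2.23912019 -0.72195869  5.1011836 ] [-0.06389622  0.40517925  0.02151424] [ 0.45008888 -0.16314059  0.12945377] 35.575
10 [ 0.46  -0.162  0.166] [-0.36  0.35  1.99 -0.    0.8  -0.51]
25 [ 0.486 -0.158  0.216] [-0.34  0.3   1.91 -0.    0.93 -0.49]
40 [ 0.523 -0.152  0.258] [-0.3   0.3   1.8  -0.    1.04 -0.45]
50 [ 0.554 -0.148  0.28 ] [-0.28  0.31  1.72 -0.    1.11 -0.43]
```

```bash
cat > lift.py <<'E'
from act import *
yaw=.148; u=np.array([np.cos(yaw),np.sin(yaw)]); h=np.array([.4503,-.163])
def go(a,b,step=5,rate=.08):
    for th in np.linspace(a,b,int(round(abs(b-a)/step))+1)[1:]:
        t=np.radians(th); r=-(.214*np.cos(t)-.037*np.sin(t)); zz=.092+.214*np.sin(t)+.037*np.cos(t)
        manip.servo_line([*(h+u*(.214+r)),zz],rate=rate)
        print(round(th),np.round(manip.read_contact_force(),1),round(manip.read_width(),4),round(manip.read_grip_force(),1),manip.read_time())
E
python3 - <<'E'
from lift import *
manip.command_gripper(0,40); go(0,10)
from vis import *; from ov import ov
C=[manip.camera(c) for c in("scene",)]
ov(C,[],[(180,120,340,270)],"pics/o5.png",k=3.5)
E
```

```text
5 [-2.1 -4.1 -3.8] 0.0084 39.0 36.175
10 [-3.2 -5.2 -2.8] 0.0083 39.1 36.5583
(525, 560, 3)
```

View pics/o5.png

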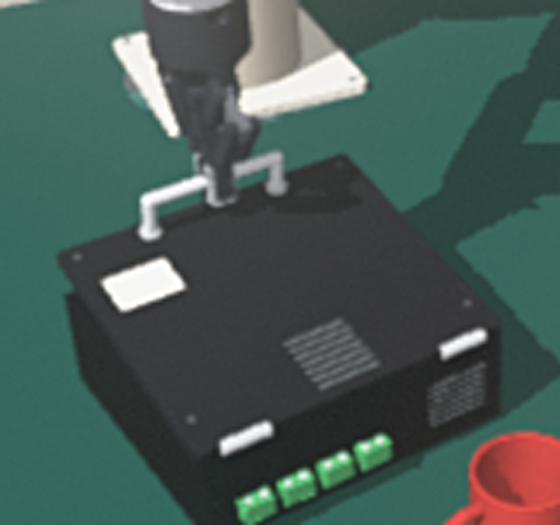

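The cover is following: its front edge is off the case and the bar sits mid-pad at crop px (220,185). I'll take it on to 50°.

Run:
```python
from lift import *
go(10,48); manip.hold(.3)
print(manip.read_position(),manip.read_contact_force())
from vis import *; from ov import ov
C=[manip.camera(c) for c in("top","scene")]
def cov(th):  # predicted cover slab
    t=np.radians(-0)+np.radians(th); hx=h+u*.214
    B=box(-.228,0,-.125,.125,0,.005); c,s=np.cos(t),np.sin(t)
    B=np.c_[B[:,0]*c+B[:,2]*s, B[:,1], -B[:,0]*s+B[:,2]*c]
    return pose(B,hx[0],hx[1],yaw,.092)
ov(C[1:],[cov(48)],[(180,70,340,270)],"pics/o6.png",k=3)
ov(C[1:],[],[(330,150,430,290)],"pics/o7.png",k=4)
```

```text
15 [-4.9 -4.6 -1.4] 0.0084 39.1 36.9833
20 [-7.4 -5.4  0.5] 0.0087 39.2 37.3583
24 [-7.9 -6.4  1.2] 0.0084 39.3 37.7333
29 [-11.7  -5.1   5.1] 0.0084 39.4 38.1083
34 [-14.9  -5.3   8.1] 0.0084 39.6 38.4833
38 [-17.7  -3.7  12.8] 0.0084 39.9 38.8583
43 [-18.5  -1.9  17.6] 0.0081 40.8 39.2333
48 [-15.   -0.3  19.6] 0.0085 41.5 39.6083
[ 0.5456945  -0.14837346  0.27740118] [-15.35722049  -0.36673061  18.75564752]
(600, 480, 3)
(560, 400, 3)
```

View pics/o6.png

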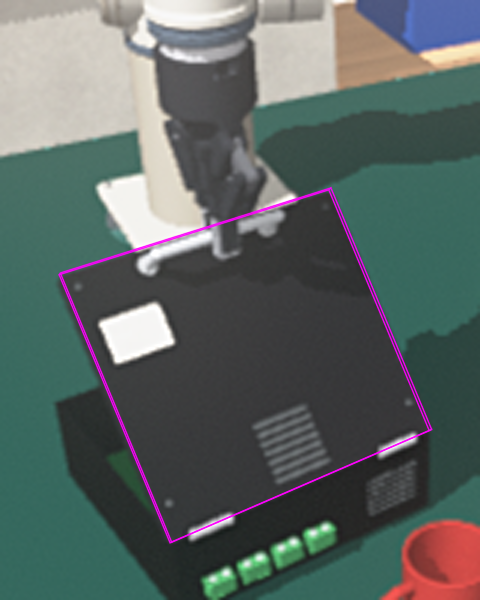

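View pics/o7.png

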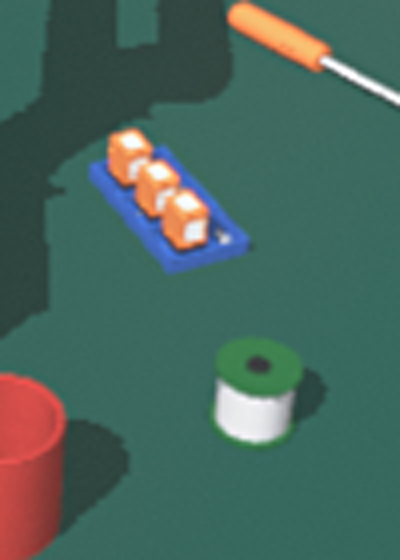

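The overlay at 48° sits on the cover. The relays are upright in the tray and the spool and mug are where they were. About 24 N of force is pushing in towards the hinge, so I'll relieve that and move to 50°.

Run:
```python
from lift import *
t=np.radians(50); r=-(.214*np.cos(t)-.037*np.sin(t)); zz=.092+.214*np.sin(t)+.037*np.cos(t)
p=np.array([*(h+u*(.214+r)),zz]); d=np.array([-u[0]*np.cos(t),-u[1]*np.cos(t),np.sin(t)])
for k in(.001,.002,.003):
    manip.servo_line(p+k*d,rate=.03); manip.hold(.2); f=manip.read_contact_force(); print(k,f,f@d,manip.read_width())
    if f@d<8: break
manip.hold(.5)
from vis import *
C=[manip.camera(c) for c in("scene","top")][:1]
hx=h+u*.214
def cov(q):
    t=q[0]; B=box(-.228,0,-.125,.125,0,.005); c,s=np.cos(t),np.sin(t)
    return [pose(np.c_[B[:,0]*c+B[:,2]*s,B[:,1],-B[:,0]*s+B[:,2]*c],q[1],q[2],yaw,.092)]
obs=notgreen(C[0]["image"].astype(float))
for a in range(42,60,2):
    R=render(C[0],cov((np.radians(a),*hx)),(180,70,340,270)); o=obs[70:270,180:340]; y,x=np.mgrid[70:270,180:340]
    print(a,round(float((abs(R-o)*((x>260)&(y>130)&(y<190))).sum()),1))
print(manip.read_position(),manip.read_grip_force(),manip.read_time())
```

```text
0.001 [-11.57066136  -0.57645786  12.75374425] 17.18074592197889 0.008009692084903743
0.002 [-6.6497992   0.30098764  6.59906247] 9.254326423418629 0.008621691690912358
0.003 [-1.67925689  2.56146608 -2.90580021] -1.4011568957309606 0.00849113770180514
42 483.4
44 409.3
46 338.4
48 272.9
50 263.2
52 312.2
54 368.3
56 422.2
58 478.7
[ 0.55198058 -0.14744873  0.28167046] 39.08076882362366 42.1083
```

```bash
python3 -c "
from rig import manip
print(manip.sign_off())"
```

```text
the job is handed in; nothing more can be done
None
```

The three relays stand upright in the tray, one in each compartment, and the gripper is holding the cover by its handle at about 50° open; I handed the job in at about 42 s of the 72 s allowed.

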